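# Square the packed carton into the corner stop and hold its list clip open

## Robot

A 6-joint arm with a two-finger parallel gripper is mounted at the origin on a cart in front of the work surface, level with it; the furniture and walls round the work are solid. World frame = base frame: x ahead of the robot, y to its left, z up, the work surface at z = 0. Lengths are in m, angles in rad, forces in N, time in s.
With the tool pointing down it reaches from about 0.375 to 0.9 m from the base axis. Payload 3.1 kg.
Tool frame: the origin (TCP) lies between the finger pads; the fingertips stand 14 mm ahead of it and the grasp point (between the pads) lies 5 mm behind it; y points along the fingers, x is the direction in which the jaws open and shut, and the axes are right-handed (so a half turn about y gives the same grasp; the last joint's range is limited). The gripper opens to 87 mm and grips with 3 to 60 N. Pads are 19 mm wide; open, the fingers measure 117 mm over their backs; the gripper's body (75 mm by 190 mm) begins 51 mm behind the grasp point.
Start: joints at [0.932, 0.527, 1.433, -0, 1.181, -0.178], TCP at [0.277, 0.56, 0.237] pointing down, gripper open.
Joint ranges: [-3.08, 3.08], [-0.75, 2.2], [0.22, 2.44], [-1.43, 4.57], [0, 2.65], [-2.85, 2.85]. Speed limits (rad/s): [2.79, 2.79, 3.14, 3.14, 3.14, 3.14].

## Interface

Orientations are given as a rotation vector (axis times angle).
In Python, from cell import state, read_camera, hand_in gives the robot as it stands. The module is installed in compiled form; this text tells all that it offers.
- The arm moves only by the tool carry_out, never from a script. Its argument "commands" is a list of rows, each an object of numbers: "tx", "ty", "tz": the shift along the tool's x, y, z in mm; "rx", "ry", "rz": the turn, a rotation vector about the tool's x, y, z in rad; "fingers": the opening in per cent of the stroke, from 0 (shut) to 100 (fully open). In form: [{"tx": .., "ty": .., "tz": .., "rx": .., "ry": .., "rz": .., "fingers": ..}, ...]. A call has exactly 5 rows; each row shifts and turns the pose as measured when the row begins, along the tool's axes as they then stand; what a row does not reach is not made up. A row lasts 1/8 s, in which the tool goes at most 62.5 mm and 10.7 degrees, less where a joint would pass 70% of its speed; a pose out of reach is approached as far as the arm can. A call with a gripper value outside its range is refused whole. The fingers move at their own pace and stop on an object; "force" is the grip in N (left out, the last holds). Time passes only in rows, so rows that do not move let the fingers close, or fill a call up. It gives the time, the measured TCP pose, the force and the opening at its end, in the units of the state.
- state(): the state, without advancing time (a new reading comes with each control period).
- read_camera(name): name is "side" or "top" or "wrist"; returns a dict with "image" (480x640x3 uint8, blue, green, red), "range_z" (480x640 float32, m along the optical axis (not along the pixel's ray), 0 where there is no reading), "fx", "fy", "cx", "cy" (pixels), "k1" (the pictures are not rectified: a ray, as slopes to the right and down, at radius r is drawn at 1 + k1 r^2 times it, then the intrinsics apply), "world_from_camera" (4x4, takes a point from camera to world coordinates). Camera axes: x right, y down, z forward; pixel columns grow to the right and rows downward; lengths in m; the calibration is good to about 2 mm. A picture is of the moment at which its call begins.
- hand_in(): hands the job in, once; it reports no verdict.
The state is a dict: "time": time; "joint_positions": joint angles; "joint_velocities": joint speeds; "tau": joint torques, N m; "ee_pos": TCP position; "tool_rot": TCP orientation; "wrist_force": force on the tool from outside, world axes, zero at the start; "ft_torque": the same for the moment, N m; "grip_width": finger opening in m.
Only numpy, scipy, OpenCV 4.12 (cv2) and the standard library are available. Lean on these libraries where they do the work, as an engineer would, in place of code of your own. Each camera call takes 0.05 s, during which the arm holds its last target.

## Task

Push the open packed carton square and flush into the aluminium corner stop, home against both of its rails. Then squeeze the orange spring clip open, lift it off the grey plastic bin, and lower it upright and wide open over the middle of the carton's near wall, above the white panel, so that one jaw hangs inside and one outside, well below the rim and neither touching the card. Finish while still holding it squeezed open there, so that I can slip the packing list in; leave the carton home and do not disturb the other things on the table.

Things in the scene. Friction and masses are not known exactly. Their poses are not given: they have to be found in the camera images.
- corner_stop: Fixed L of two bare aluminium angle rails, 45 mm high, 5 mm thick, with a 34 mm wide, 5 mm high foot behind each. Origin: inner corner at table height. The far rail's inner face lies on its x = 0 (230 mm along -y), the left rail's on its y = 0 (160 mm along -x). Home of the carton: its origin at x = -70, y = -100 mm in this frame, same yaw.
- carton: Open brown card carton, loose, 0.25 to 0.5 kg, 140 (its x) x 200 (its y) x 85 mm high, walls and floor 5 mm. Origin: centre of underside; x points to its far wall, away from the robot; +x wall goes against the far rail, +y wall against the left rail. Two small boxes, part of it, fill its far half up to 53 mm above the table; the 65 mm inside the near wall are empty.
- list_spot (a point): Where the clip goes: middle of the rim of the carton's near wall (centre of its 5 mm thickness, 85 mm above the table), over the blank white 60 x 34 mm panel on the wall's outside. Axes as the carton's: x through the wall to the inside, y along the wall, z up.
- clip_bin: Fixed dark grey plastic bin, open on top, 120 (its x) x 170 (its y) x 70 mm high, walls 5 mm; small clips and a red tape roll lie in its far half, fixed, under 30 mm high. Origin: centre of its underside; the orange clip is parked astride its near (-x) wall.
- clip: Orange spring clip like a big clothes peg: two levers on a steel pin, 65 g, 22 mm wide (y). Origin: the pin. z runs up from jaws to handles; x is the way jaws open and handles are squeezed. It starts upright astride the bin's near wall, jaws shut on it, x across that wall, pin 8 mm above the rim, where its throat bottoms. Jaws reach 46 mm below the pin.
- clip_handles (a point): Grip point between the handles, on the clip's axis 36 mm above the pin; axes as the clip's. Handles are 22 mm wide, end 52 mm along from the pin and are about 52 mm over their outer faces there when shut; fully squeezed these faces (16 to 52 mm above the pin) are upright, parallel, 26 mm apart. About 7 N starts to open the clip, 13 N opens it fully; 15 to 25 N holds firmly.
- clip_lever_a (a joint): Angle of the clip's +x lever, rad: 0 = jaw pads 5 mm apart, shut on a wall; spring shuts it to -0.05 when empty; 0.25 = squeezed to the stop, tips about 27 mm apart (jaws 50 mm over their outsides). Both levers turn alike; let go, it snaps shut.
- clip_lever_b (a joint): The same for the lever on the clip's -x side.
- clip_tip_a (a point): Lower inner edge of the +x jaw's rubber pad, 46 mm below the pin.
- clip_tip_b (a point): Lower inner edge of the -x jaw's rubber pad, 46 mm below the pin.
- marker: Bystander, loose: the white marker pen with a black cap, 135 mm long, lying.
- mug: Bystander, loose: the white mug, 89 mm high.
- clear_tape: Bystander, loose: the roll of clear tape, 97 mm across, lying flat.

How it is judged:
On the way, in this order (a step that is already met when the one before it is completed fails the run):
1. the carton is square and flush in the corner stop (x of carton in the frame of corner_stop above -0.0745 m and y of carton in the frame of corner_stop above -0.1045 m and angle between the x axis of carton and the x axis of corner_stop, either way round below 0.03 rad), for 0.2 s.
2. the clip is lifted off the bin in the gripper (height (world z) of clip above 0.12 m and contact force between the fingers and clip above 3 N and contact force between clip and clip_bin below 0.1 N), for 0.2 s.
At the end, for the whole second after the job is handed in: Gripper holds the clip (>3 N) open (both levers >0.17 rad) over the near wall: a tip each side with 3 mm of air, 15 mm or more below the rim, within 20 mm of the middle, upright to 0.5 rad, still, touching neither carton nor bin; carton within 4.5 mm of both rails, 0.03 rad of square (all of step 1 and value of joint each of clip_lever_a, clip_lever_b above 0.17 rad and contact force between the fingers and clip above 3 N and ((x of clip_tip_a in the frame of list_spot below -0.0055 m and x of clip_tip_b in the frame of list_spot above 0.0055 m) or (x of clip_tip_b in the frame of list_spot below -0.0055 m and x of clip_tip_a in the frame of list_spot above 0.0055 m)) and z of each of clip_tip_a, clip_tip_b in the frame of list_spot below -0.015 m and y of clip in the frame of list_spot between -0.02 and 0.02 m and contact force between clip and carton below 0.3 N and contact force between clip and clip_bin below 0.3 N and angle between clip's own z axis and vertical below 0.5 rad and linear speed of clip below 0.02 m/s and linear speed of carton below 0.01 m/s); the arm keeps its last pose, push and grip.
It fails at once if the white marker pen with a black cap, 135 mm long, lying, is moved more than 25 mm (distance of marker from where it was at the start of the episode above 0.025 m).
It fails at once if the white mug, 89 mm high, is moved more than 25 mm or tipped (distance of mug from where it was at the start of the episode above 0.025 m or angle between mug's own z axis and vertical above 0.5 rad).
It fails at once if the roll of clear tape, 97 mm across, lying flat, is moved more than 25 mm (distance of clear_tape from where it was at the start of the episode above 0.025 m).
It also fails if it takes over 70 s, if anything falls off the work surface, if the arm or the gripper's body presses on something with over 40 N, if the wrist force passes 120 N, or if a joint passes its speed limit or range.

## Working session

There is one attempt and no reset: what is moved stays moved. The work goes in short steps, Python scripts to look and compute and a tool call to move; the robot and the scene stay as the last step left them, time stands still between calls to the robot, and variables do not carry over. Pictures are saved under pics/ and viewed, and the job is handed in when it is done.

Besides the shell and the picture viewer there is one more tool, called in YAML: its name, and indented under it one key for each argument. carry_out: Moves the arm, as the interface text tells. Its arguments: {"type":"object","properties":{"commands":{"type":"array"},"force":{"type":"number"}},"required":["commands"]}

```bash
mkdir -p pics; cat > h.py <<'E'
import numpy as np, cv2
from cell import state, read_camera
def snap(n,f):
    c=read_camera(n); cv2.imwrite('pics/'+f+'.png',c['image']); np.savez('pics/'+f+'.npz',**c); return c
def load(f): return dict(np.load('pics/'+f+'.npz'))
def rays(c,uv):
    uv=np.atleast_2d(np.asarray(uv,float))
    K=np.array([[c['fx'],0,c['cx']],[0,c['fy'],c['cy']],[0,0,1]],float)
    p=cv2.undistortPoints(uv.reshape(-1,1,2),K,np.array([float(c['k1']),0,0,0])).reshape(-1,2)
    return np.c_[p,np.ones(len(p))]
def onplane(c,uv,z):
    T=c['world_from_camera']; d=rays(c,uv)@T[:3,:3].T; o=T[:3,3]
    return o+d*((z-o[2])/d[:,2])[:,None]
def cloud(c):
    v,u=np.mgrid[:480,:640]; r=rays(c,np.c_[u.ravel(),v.ravel()])*c['range_z'].reshape(-1,1)
    T=c['world_from_camera']; return (r@T[:3,:3].T+T[:3,3]).reshape(480,640,3)
E
python3 - <<'E'
from h import *
for n in ('top','side','wrist'):
    c=snap(n,n+'0'); print(n,c['world_from_camera'].round(3).tolist(),c['k1'])
print(state())
E
```

```text
top [[-0.028, -0.978, 0.208, 0.27], [-1.0, 0.026, -0.012, -0.009], [0.006, -0.208, -0.978, 1.323], [0.0, 0.0, 0.0, 1.0]] -0.06660379223876677
side [[0.987, -0.087, 0.133, 0.333], [-0.157, -0.637, 0.754, -1.088], [0.019, -0.766, -0.643, 1.025], [0.0, 0.0, 0.0, 1.0]] 0.047150349456911135
wrist [[0.444, 0.857, 0.263, 0.204], [0.896, -0.423, -0.134, 0.595], [-0.003, 0.295, -0.956, 0.384], [0.0, 0.0, 0.0, 1.0]] -0.021108367248852736
{'time': 0.15, 'joint_positions': array([ 9.32486858e-01,  5.28281590e-01,  1.43357962e+00, -2.46900770e-05,
        1.18142729e+00, -1.78483230e-01]), 'joint_velocities': array([ 0.00137155, -0.00234373, -0.00333526, -0.00029642, -0.00100482,
        0.00116375]), 'tau': array([ 8.72957535e-04, -4.40428376e+01, -1.76843780e+01,  6.33942126e-02,
        5.51977346e-02, -9.34762079e-05]), 'ee_pos': array([0.27701751, 0.55966038, 0.23578765]), 'tool_rot': array([-1.39297791, -0.86298579,  0.8655561 ]), 'wrist_force': array([-0.16288813, -0.42848616,  0.85697068]), 'ft_torque': array([-0.02639438,  0.02951315,  0.02026055]), 'grip_width': 0.08729136693771569}
```

View pics/top0.png

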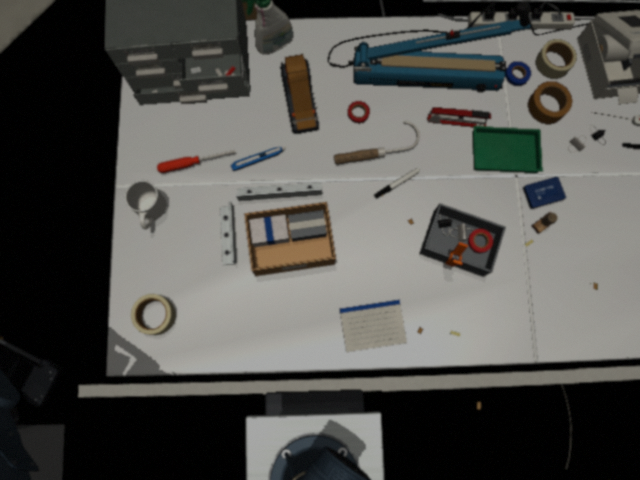

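View pics/side0.png

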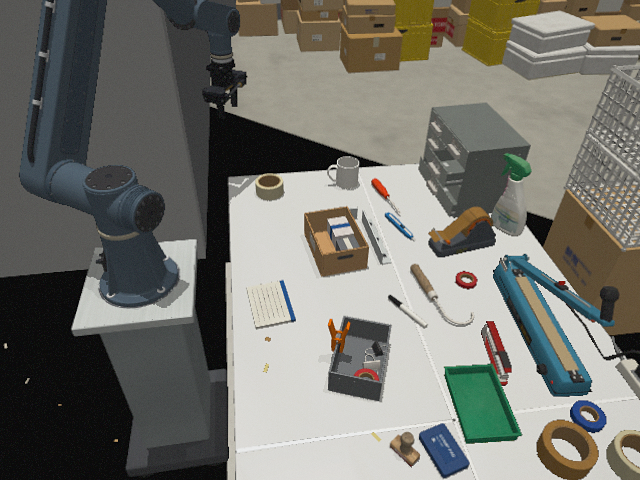

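```bash
python3 - <<'E'
from h import *
from scipy.spatial.transform import Rotation as R
print(R.from_rotvec(state()['tool_rot']).as_matrix().round(3))
c=load('top0'); P=cloud(c)
d=P[...,2]
v=np.clip((d)*2000,0,255).astype(np.uint8); v=cv2.applyColorMap(v,cv2.COLORMAP_JET); cv2.imwrite('pics/topz.png',v)
E
```

```text
[[ 0.444 -0.001 -0.896]
 [ 0.896 -0.001  0.444]
 [-0.002 -1.     0.   ]]
```

Top view: rails at (280,190) and (227,235), carton around (290,237), and bin around (463,238) with the orange clip at (457,253). The mug is at (145,203), the clear tape at (152,313), and the marker at (397,183). I'll measure next.

```bash
python3 - <<'E'
from h import *
c=load('top0'); P=cloud(c); Z=P[...,2]; img=c['image']
hsv=cv2.cvtColor(img,cv2.COLOR_BGR2HSV)
print('table z med',np.median(Z[330:350,420:520]), Z[300:340,200:300].mean())
def box(u0,v0,u1,v1,z0,z1,name):
    m=np.zeros(Z.shape,bool); m[v0:v1,u0:u1]=True
    m&=(Z>z0)&(Z<z1); p=P[m]
    r=cv2.minAreaRect(p[:,:2].astype(np.float32)*1000)
    print(name,m.sum(),'z',np.median(p[:,2]).round(4),'c',np.round(r[0],1),'size',np.round(r[1],1),'ang',round(r[2],2)); print(cv2.boxPoints(r).round(0).tolist()); return p
box(235,200,345,280,0.075,0.095,'carton')
box(415,198,510,280,0.060,0.075,'bin')
box(235,178,325,203,0.035,0.055,'farrail')
box(215,200,240,268,0.035,0.055,'leftrail')
box(120,175,165,235,0.02,0.1,'mug')
box(130,290,178,340,0.01,0.1,'tape')
box(370,165,425,200,0.006,0.1,'marker')
m=cv2.inRange(hsv,(3,150,120),(18,255,255)); m[:200]=0;m[290:]=0;m[:,:430]=0;m[:,480:]=0
v,u=np.nonzero(m); print(u.min(),u.max(),v.min(),v.max()); q=P[m>0]; q=q[q[:,2]>0.08]; print(len(q),q.min(0),q.max(0),q.mean(0))
r=cv2.minAreaRect(q[:,:2].astype(np.float32)*1000);print(r,cv2.boxPoints(r))
big=cv2.resize(img[170:290,200:520],None,fx=2.5,fy=2.5,interpolation=cv2.INTER_CUBIC); cv2.imwrite('pics/topcrop.png',big)
s=load('side0')['image'];cv2.imwrite('pics/sidecrop.png',cv2.resize(s[190:410,240:440],None,fx=2.7,fy=2.7,interpolation=cv2.INTER_CUBIC))
E
```

```text
table z med 0.0013763392442304179 0.0055355485580054495
carton 769 z 0.0852 c [566.   45.3] size [142.5 200.6] ang 6.91
[[483.0, 136.0], [507.0, -63.0], [649.0, -46.0], [625.0, 153.0]]
bin 662 z 0.0696 c [ 548.8 -373.3] size [171.3 135.2] ang 67.17
[[453.0, -426.0], [578.0, -478.0], [644.0, -321.0], [520.0, -268.0]]
farrail 272 z 0.0444 c [686.3  70.8] size [  8.5 211.6] ang 3.09
[[676.0, 176.0], [688.0, -35.0], [696.0, -35.0], [685.0, 177.0]]
leftrail 158 z 0.0451 c [591.1 186.8] size [149.2   6.7] ang 3.35
[[516.0, 186.0], [517.0, 179.0], [666.0, 188.0], [665.0, 195.0]]
mug 942 z 0.0623 c [662.  404.2] size [ 81.1 106. ] ang 63.06
[[596.0, 392.0], [691.0, 344.0], [728.0, 416.0], [633.0, 464.0]]
tape 907 z 0.0472 c [393.5 376.2] size [95.9 94.1] ang 86.99
[[344.0, 331.0], [438.0, 326.0], [443.0, 422.0], [349.0, 427.0]]
marker 395 z 0.0139 c [ 718.3 -231.4] size [142.3  91.3] ang 88.75
[[671.0, -302.0], [762.0, -304.0], [765.0, -161.0], [674.0, -159.0]]
454 466 243 263
36 [ 0.48146405 -0.35938916  0.08637303] [ 0.52756687 -0.3289854   0.13396786] [ 0.50034021 -0.34391414  0.12426685]
((503.199462890625, -347.13409423828125), (21.163789749145508, 46.52261734008789), 66.24201965332031) [[ 477.64624 -347.44788]
 [ 520.2263  -366.1906 ]
 [ 528.7527  -346.8203 ]
 [ 486.1726  -328.07758]]
```

View pics/topcrop.png

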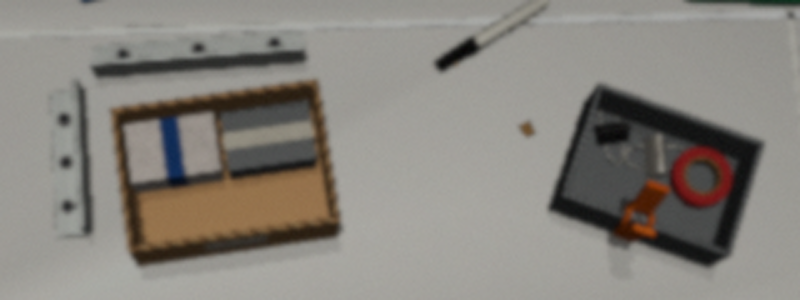

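View pics/sidecrop.png

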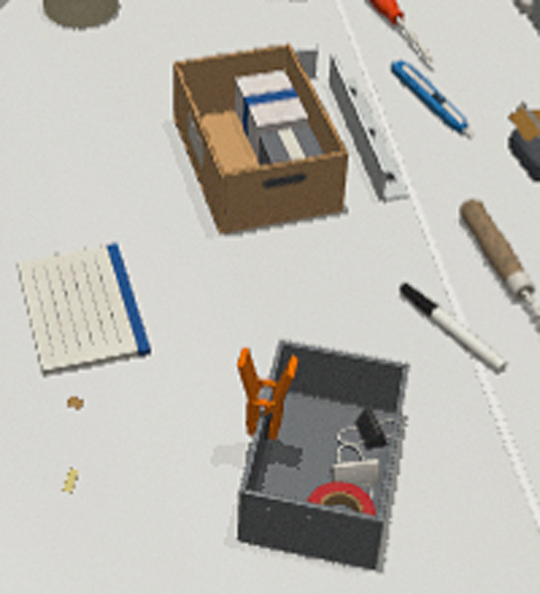

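carry_out:
  commands:
    - {"tx": -38,"tz": -40,"fingers": 100}
    - {"tx": -38,"tz": -40,"fingers": 100}
    - {"tx": -38,"tz": -40,"fingers": 100}
    - {"tx": -38,"tz": -40,"fingers": 100}
    - {"tx": -38,"tz": -40,"fingers": 100}

```text
schema error: expected keys tx, ty, tz, rx, ry, rz, fingers
```

carry_out:
  commands:
    - {"tx": -38,"tz": -40,"fingers": 100}
    - {"tx": -38,"tz": -40,"fingers": 100}
    - {"ry": -0.17,"fingers": 100}
    - {"ry": -0.17,"fingers": 100}
    - {"ry": -0.17,"fingers": 100}

```text
schema error: expected keys tx, ty, tz, rx, ry, rz, fingers
```

carry_out:
  commands:
    - {"tx": -38,"ty": 0,"tz": -40,"rx": 0,"ry": 0,"rz": 0,"fingers": 100}
    - {"tx": -38,"ty": 0,"tz": -40,"rx": 0,"ry": 0,"rz": 0,"fingers": 100}
    - {"tx": -38,"ty": 0,"tz": -40,"rx": 0,"ry": 0,"rz": 0,"fingers": 100}
    - {"tx": -38,"ty": 0,"tz": -40,"rx": 0,"ry": 0,"rz": 0,"fingers": 100}
    - {"tx": -38,"ty": 0,"tz": -40,"rx": 0,"ry": 0,"rz": 0,"fingers": 100}

```text
time: 0.78
ee_pos: [0.3738, 0.2974, 0.2345]
tool_rot: [-1.39, -0.871, 0.87]
wrist_force: [0.9, -0.7, 0.9]
grip_width: 0.0871
```

```bash
cat >> h.py <<'E'
from scipy.spatial.transform import Rotation as R
def goto(x,y,z,yaw):
    "mm, tool-x yaw deg, tool down: shift in tool axes and turn"
    s=state(); r=R.from_rotvec(s['tool_rot']); M=r.as_matrix()
    t=r.inv().apply(np.array([x,y,z])-s['ee_pos']*1000)
    a=np.radians(yaw); X=np.array([np.cos(a),np.sin(a),0]);Y=np.array([0,0,-1.]);G=R.from_matrix(np.c_[X,Y,np.cross(X,Y)])
    print('t',round(s['time'],2),'pos',(s['ee_pos']*1000).round(1),'yaw',np.degrees(np.arctan2(M[1,0],M[0,0])).round(2),'w',round(s['grip_width']*1000,1),'F',s['wrist_force'].round(1))
    print('shift',t.round(1),'turn',(r.inv()*G).as_rotvec().round(3))
PSI=3.25
def E(e1,e2):
    a=np.radians(PSI); return e1*np.cos(a)-e2*np.sin(a), e1*np.sin(a)+e2*np.cos(a)
E
python3 -c "
from h import *
goto(*E(462,13),235,90+PSI)"
```

```text
t 0.78 pos [373.8 297.4 234.5] yaw 64.14 w 87.1 F [ 0.9 -0.7  0.9]
shift [-194.6   -0.4 -190.7] turn [ 0.001 -0.508 -0.   ]
```

carry_out:
  commands:
    - {"tx": -40,"ty": 0,"tz": -40,"rx": 0,"ry": 0,"rz": 0,"fingers": 100}
    - {"tx": -40,"ty": 0,"tz": -40,"rx": 0,"ry": 0,"rz": 0,"fingers": 100}
    - {"tx": -40,"ty": 0,"tz": -40,"rx": 0,"ry": 0,"rz": 0,"fingers": 100}
    - {"tx": -40,"ty": 0,"tz": -40,"rx": 0,"ry": 0,"rz": 0,"fingers": 100}
    - {"tx": -38,"ty": 0,"tz": -36,"rx": 0,"ry": 0,"rz": 0,"fingers": 100}

```text
time: 1.4
ee_pos: [0.4662, 0.0249, 0.2347]
tool_rot: [-1.391, -0.873, 0.869]
wrist_force: [1.2, -0.1, -0.0]
grip_width: 0.0872
```

carry_out:
  commands:
    - {"tx": 0,"ty": 0,"tz": 0,"rx": 0,"ry": -0.17,"rz": 0,"fingers": 100}
    - {"tx": 0,"ty": 0,"tz": 0,"rx": 0,"ry": -0.17,"rz": 0,"fingers": 100}
    - {"tx": 0,"ty": 0,"tz": 0,"rx": 0,"ry": -0.17,"rz": 0,"fingers": 100}
    - {"tx": 0,"ty": 60,"tz": 0,"rx": 0,"ry": 0,"rz": 0,"fingers": 100}
    - {"tx": 0,"ty": 0,"tz": 0,"rx": 0,"ry": 0,"rz": 0,"fingers": 100}

```text
time: 2.02
ee_pos: [0.4691, 0.0191, 0.1734]
tool_rot: [-1.181, -1.261, 1.256]
wrist_force: [1.0, -0.1, 0.6]
grip_width: 0.0875
```

```bash
python3 -c "
from h import *
goto(*E(462,13),46,90+PSI)"
```

```text
t 2.02 pos [469.1  19.1 173.4] yaw 93.8 w 87.5 F [ 1.  -0.1  0.6]
shift [ 20.7 127.4   7.8] turn [ 0.005  0.01  -0.001]
```

carry_out:
  commands:
    - {"tx": 20,"ty": 45,"tz": 8,"rx": 0,"ry": 0,"rz": 0,"fingers": 100}
    - {"tx": 0,"ty": 45,"tz": 0,"rx": 0,"ry": 0.01,"rz": 0,"fingers": 100}
    - {"tx": 0,"ty": 37,"tz": 0,"rx": 0,"ry": 0,"rz": 0,"fingers": 100}
    - {"tx": 0,"ty": 0,"tz": -10,"rx": 0,"ry": 0,"rz": 0,"fingers": 100}
    - {"tx": 0,"ty": 0,"tz": -10,"rx": 0,"ry": 0,"rz": 0,"fingers": 100}

```text
time: 2.65
ee_pos: [0.4909, 0.039, 0.0534]
tool_rot: [-1.203, -1.266, 1.243]
wrist_force: [-1.1, 0.8, -0.1]
grip_width: 0.0872
```

```bash
python3 -c "
from h import *
goto(*E(536,13),46,90+PSI)
snap('side','s1'); c=snap('top','t1')
cv2.imwrite('pics/s1c.png',cv2.resize(c['image'][150:300,180:380],None,fx=3.5,fy=3.5))"
```

```text
t 2.65 pos [490.9  39.   53.4] yaw 93.21 w 87.2 F [-1.1  0.8 -0.1]
shift [  2.    8.4 -43.5] turn [ 0.023 -0.001 -0.005]
```

View pics/s1.png

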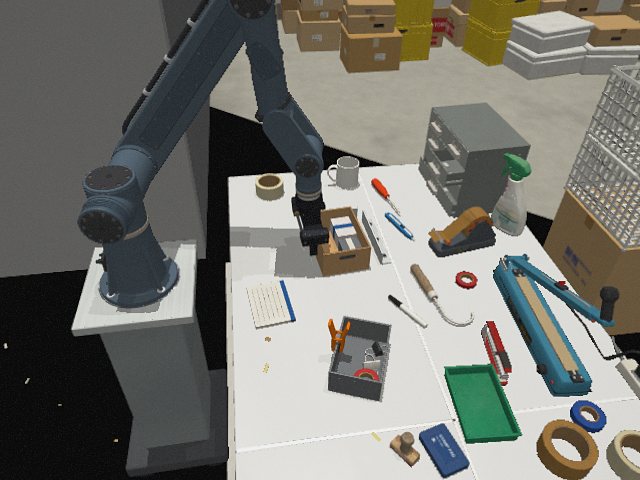

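The gripper at (312,235) is touching the carton's near wall and has already shifted it a little. I'll keep pushing.

carry_out:
  commands:
    - {"tx": 2,"ty": 5,"tz": -9,"rx": 0.02,"ry": 0,"rz": 0,"fingers": 100}
    - {"tx": 0,"ty": 3,"tz": -9,"rx": 0,"ry": 0,"rz": 0,"fingers": 100}
    - {"tx": 0,"ty": 0,"tz": -8,"rx": 0,"ry": 0,"rz": 0,"fingers": 100}
    - {"tx": 0,"ty": 0,"tz": -4,"rx": 0,"ry": 0,"rz": 0,"fingers": 100}
    - {"tx": 0,"ty": 0,"tz": 0,"rx": 0,"ry": 0,"rz": 0,"fingers": 100}

```text
time: 3.38
ee_pos: [0.5244, 0.0424, 0.0507]
tool_rot: [-1.195, -1.256, 1.25]
wrist_force: [-0.4, 0.3, -0.2]
grip_width: 0.0871
```

```bash
cat >> h.py <<'E'
def box(c,u0,v0,u1,v1,z0,z1,name):
    P=cloud(c);Z=P[...,2]
    m=np.zeros(Z.shape,bool); m[v0:v1,u0:u1]=True
    m&=(Z>z0)&(Z<z1); p=P[m]
    r=cv2.minAreaRect(p[:,:2].astype(np.float32)*1000)
    print(name,m.sum(),'c',np.round(r[0],1),'size',np.round(r[1],1),'ang',round(r[2],2)); print(cv2.boxPoints(r).round(0).tolist()); return p
E
python3 -c "
from h import *
goto(*E(536,13),46,90+PSI)
c=snap('top','t2')
cv2.imwrite('pics/s2c.png',cv2.resize(c['image'][150:300,180:380],None,fx=3.5,fy=3.5))"
```

```text
t 3.38 pos [524.4  42.4  50.7] yaw 93.22 w 87.1 F [-0.4  0.3 -0.2]
shift [  0.4   4.9 -10. ] turn [ 0.011 -0.    -0.007]
```

View pics/s2c.png

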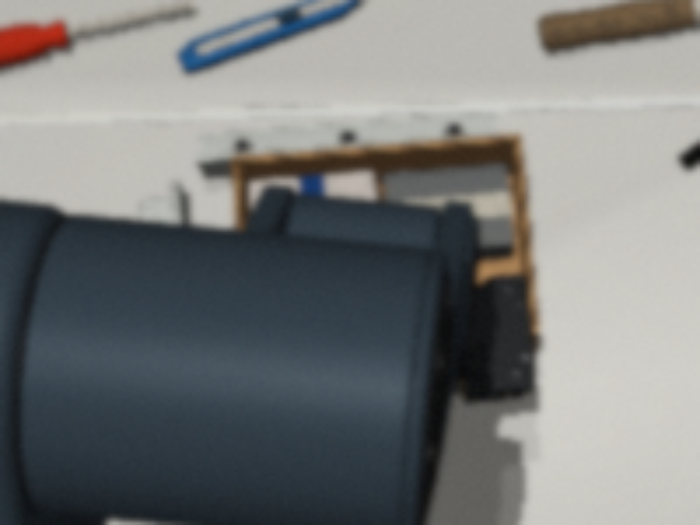

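The carton's far wall is at (380,155), close to the far rail. I'll push in small steps and watch the force.

carry_out:
  commands:
    - {"tx": 0,"ty": 0,"tz": -4,"rx": 0,"ry": 0,"rz": 0,"fingers": 100}
    - {"tx": 0,"ty": 0,"tz": -4,"rx": 0,"ry": 0,"rz": 0,"fingers": 100}
    - {"tx": 0,"ty": 0,"tz": -3,"rx": 0,"ry": 0,"rz": 0,"fingers": 100}
    - {"tx": 0,"ty": 0,"tz": 0,"rx": 0,"ry": 0,"rz": 0,"fingers": 100}
    - {"tx": 0,"ty": 0,"tz": 0,"rx": 0,"ry": 0,"rz": 0,"fingers": 100}

```text
time: 4.05
ee_pos: [0.5339, 0.0432, 0.0507]
tool_rot: [-1.192, -1.253, 1.252]
wrist_force: [-2.8, -0.8, 1.7]
grip_width: 0.0871
```

carry_out:
  commands:
    - {"tx": 0,"ty": 0,"tz": -3,"rx": 0,"ry": 0,"rz": 0,"fingers": 100}
    - {"tx": 0,"ty": 0,"tz": -3,"rx": 0,"ry": 0,"rz": 0,"fingers": 100}
    - {"tx": 0,"ty": 0,"tz": 0,"rx": 0,"ry": 0,"rz": 0,"fingers": 100}
    - {"tx": 0,"ty": 0,"tz": 0,"rx": 0,"ry": 0,"rz": 0,"fingers": 100}
    - {"tx": 0,"ty": 0,"tz": 0,"rx": 0,"ry": 0,"rz": 0,"fingers": 100}

```text
time: 4.68
ee_pos: [0.5346, 0.0438, 0.0503]
tool_rot: [-1.183, -1.243, 1.255]
wrist_force: [-2.4, 0.4, 1.5]
grip_width: 0.087
```

carry_out:
  commands:
    - {"tx": 0,"ty": 0,"tz": 30,"rx": 0,"ry": 0,"rz": 0,"fingers": 100}
    - {"tx": 0,"ty": -50,"tz": 0,"rx": 0,"ry": 0,"rz": 0,"fingers": 100}
    - {"tx": -55,"ty": -25,"tz": 0,"rx": 0,"ry": 0,"rz": 0,"fingers": 100}
    - {"tx": -60,"ty": 0,"tz": 0,"rx": 0,"ry": 0,"rz": 0,"fingers": 100}
    - {"tx": -55,"ty": 0,"tz": 0,"rx": 0,"ry": 0,"rz": 0,"fingers": 100}

```text
time: 5.3
ee_pos: [0.5221, -0.1295, 0.1298]
tool_rot: [-1.195, -1.261, 1.259]
wrist_force: [0.4, 0.2, 0.3]
grip_width: 0.0869
```

carry_out:
  commands:
    - {"tx": 0,"ty": 0,"tz": 0,"rx": 0,"ry": 0.18,"rz": 0,"fingers": 100}
    - {"tx": 0,"ty": 0,"tz": 0,"rx": 0,"ry": 0.18,"rz": 0,"fingers": 100}
    - {"tx": 0,"ty": 0,"tz": 0,"rx": 0,"ry": 0.18,"rz": 0,"fingers": 100}
    - {"tx": 0,"ty": 0,"tz": 0,"rx": 0,"ry": 0.18,"rz": 0,"fingers": 100}
    - {"tx": 0,"ty": 0,"tz": 0,"rx": 0,"ry": 0.18,"rz": 0,"fingers": 100}

```text
time: 5.92
ee_pos: [0.5315, -0.1398, 0.1324]
tool_rot: [-1.532, -0.571, 0.532]
wrist_force: [0.2, 0.5, -0.1]
grip_width: 0.0867
```

carry_out:
  commands:
    - {"tx": 0,"ty": 0,"tz": 0,"rx": 0,"ry": 0.18,"rz": 0,"fingers": 100}
    - {"tx": 0,"ty": 0,"tz": 0,"rx": 0,"ry": 0.18,"rz": 0,"fingers": 100}
    - {"tx": 0,"ty": 0,"tz": 0,"rx": 0,"ry": 0.18,"rz": 0,"fingers": 100}
    - {"tx": 0,"ty": 0,"tz": 0,"rx": 0,"ry": 0.13,"rz": 0,"fingers": 100}
    - {"tx": 0,"ty": 0,"tz": 0,"rx": 0,"ry": 0,"rz": 0,"fingers": 100}

```text
time: 6.55
ee_pos: [0.539, -0.1432, 0.1341]
tool_rot: [-1.599, -0.049, -0.031]
wrist_force: [0.6, -0.7, -0.1]
grip_width: 0.0869
```

```bash
python3 -c "
from h import *
goto(*E(610,-125),130,PSI)
c=snap('top','t3')
box(c,235,180,345,280,0.075,0.095,'carton')
cv2.imwrite('pics/t3c.png',cv2.resize(c['image'][150:300,180:380],None,fx=3.5,fy=3.5))"
```

```text
t 6.55 pos [ 539.  -143.2  134.1] yaw 0.69 w 86.9 F [ 0.6 -0.7 -0.1]
shift [77.4  6.5 52.3] turn [ 0.03  -0.045  0.049]
carton 420 c [617.7  45. ] size [139.4 200. ] ang 2.37
[[544.0, 142.0], [552.0, -58.0], [691.0, -52.0], [683.0, 148.0]]
```

View pics/t3c.png

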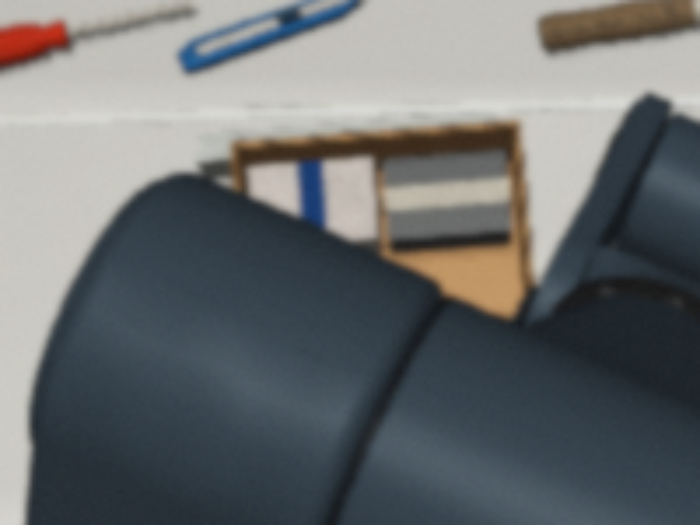

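carry_out:
  commands:
    - {"tx": 38,"ty": 0,"tz": 10,"rx": 0.03,"ry": -0.045,"rz": 0.05,"fingers": 100}
    - {"tx": 38,"ty": 20,"tz": 10,"rx": 0,"ry": 0,"rz": 0,"fingers": 100}
    - {"tx": 0,"ty": 35,"tz": 10,"rx": 0,"ry": 0,"rz": 0,"fingers": 100}
    - {"tx": 0,"ty": 28,"tz": 0,"rx": 0,"ry": 0,"rz": 0,"fingers": 100}
    - {"tx": 0,"ty": 0,"tz": 0,"rx": 0,"ry": 0,"rz": 0,"fingers": 100}

```text
time: 7.22
ee_pos: [0.6186, -0.1105, 0.0513]
tool_rot: [-1.572, -0.058, 0.051]
wrist_force: [-0.4, 0.2, -0.4]
grip_width: 0.0869
```

```bash
python3 -c "
from h import *
goto(*E(612,-60),48,PSI)"
```

```text
t 7.22 pos [ 618.6 -110.5   51.3] yaw 3.97 w 86.9 F [-0.4  0.2 -0.4]
shift [ 1.7  3.1 85.4] turn [0.002 0.013 0.005]
```

carry_out:
  commands:
    - {"tx": 1,"ty": 3,"tz": 20,"rx": 0,"ry": 0.01,"rz": 0,"fingers": 100}
    - {"tx": 0,"ty": 0,"tz": 20,"rx": 0,"ry": 0,"rz": 0,"fingers": 100}
    - {"tx": 0,"ty": 0,"tz": 15,"rx": 0,"ry": 0,"rz": 0,"fingers": 100}
    - {"tx": 0,"ty": 0,"tz": 10,"rx": 0,"ry": 0,"rz": 0,"fingers": 100}
    - {"tx": 0,"ty": 0,"tz": 5,"rx": 0,"ry": 0,"rz": 0,"fingers": 100}

```text
time: 7.85
ee_pos: [0.6179, -0.0399, 0.0521]
tool_rot: [-1.576, -0.058, 0.039]
wrist_force: [0.2, -1.7, -1.4]
grip_width: 0.0869
```

```bash
python3 -c "
from h import *
goto(*E(612,-60),48,PSI)"
```

```text
t 7.85 pos [617.9 -39.9  52.1] yaw 3.55 w 86.9 F [ 0.2 -1.7 -1.4]
shift [-2.6  3.9 14.9] turn [0.006 0.005 0.012]
```

carry_out:
  commands:
    - {"tx": 0,"ty": 2,"tz": 5,"rx": 0,"ry": 0.005,"rz": 0,"fingers": 100}
    - {"tx": 0,"ty": 0,"tz": 5,"rx": 0,"ry": 0,"rz": 0,"fingers": 100}
    - {"tx": 0,"ty": 0,"tz": 4,"rx": 0,"ry": 0,"rz": 0,"fingers": 100}
    - {"tx": 0,"ty": 0,"tz": 4,"rx": 0,"ry": 0,"rz": 0,"fingers": 100}
    - {"tx": 0,"ty": 0,"tz": 3,"rx": 0,"ry": 0,"rz": 0,"fingers": 100}

```text
time: 8.48
ee_pos: [0.6179, -0.0251, 0.051]
tool_rot: [-1.587, -0.056, 0.034]
wrist_force: [-2.2, -13.0, 1.2]
grip_width: 0.0872
```

carry_out:
  commands:
    - {"tx": 0,"ty": 0,"tz": 4,"rx": 0,"ry": 0,"rz": 0,"fingers": 100}
    - {"tx": 0,"ty": 0,"tz": 4,"rx": 0,"ry": 0,"rz": 0,"fingers": 100}
    - {"tx": 0,"ty": 0,"tz": 4,"rx": 0,"ry": 0,"rz": 0,"fingers": 100}
    - {"tx": 0,"ty": 0,"tz": 0,"rx": 0,"ry": 0,"rz": 0,"fingers": 100}
    - {"tx": 0,"ty": 0,"tz": 0,"rx": 0,"ry": 0,"rz": 0,"fingers": 100}

```text
time: 9.1
ee_pos: [0.6177, -0.026, 0.0516]
tool_rot: [-1.602, -0.054, 0.032]
wrist_force: [0.1, -0.3, -0.8]
grip_width: 0.0874
```

```bash
python3 -c "
from h import *
goto(*E(612,-60),48,PSI)
c=snap('top','t4')
box(c,215,170,325,270,0.075,0.095,'carton')
cv2.imwrite('pics/t4c.png',cv2.resize(c['image'][150:300,180:380],None,fx=3.5,fy=3.5))"
```

```text
t 9.1 pos [617.7 -26.   51.6] yaw 3.14 w 87.4 F [ 0.1 -0.3 -0.8]
shift [-3.2  3.5  1.1] turn [ 0.032 -0.002  0.013]
carton 16 c [683.1  93.4] size [22.7  8.1] ang 77.48
[[677.0, 83.0], [685.0, 81.0], [689.0, 104.0], [682.0, 105.0]]
```

View pics/t4c.png

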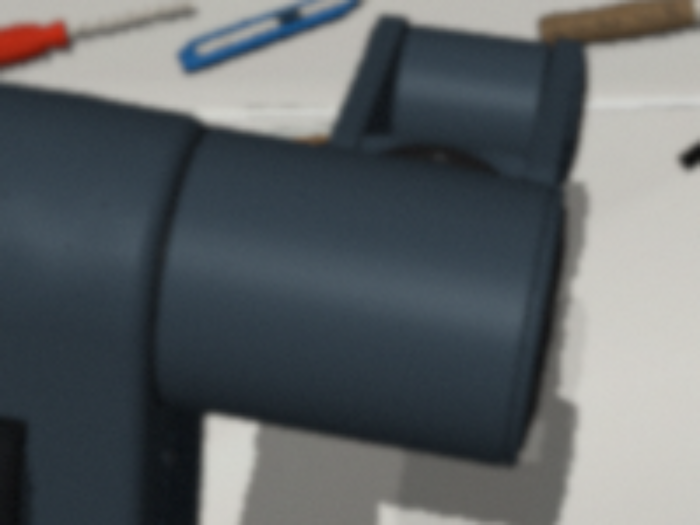

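carry_out:
  commands:
    - {"tx": 0,"ty": 0,"tz": -30,"rx": 0.03,"ry": 0,"rz": 0.01,"fingers": 100}
    - {"tx": 0,"ty": -50,"tz": -10,"rx": 0,"ry": 0,"rz": 0,"fingers": 100}
    - {"tx": -20,"ty": -50,"tz": -20,"rx": 0,"ry": 0.15,"rz": 0,"fingers": 100}
    - {"tx": -20,"ty": -50,"tz": -20,"rx": 0,"ry": 0.15,"rz": 0,"fingers": 100}
    - {"tx": 0,"ty": 0,"tz": -60,"rx": 0,"ry": 0.15,"rz": 0,"fingers": 100}

```text
time: 9.78
ee_pos: [0.5642, -0.1586, 0.2045]
tool_rot: [-1.545, 0.313, -0.312]
wrist_force: [1.4, -0.3, -1.0]
grip_width: 0.087
```

```bash
python3 -c "
from h import *
goto(503,-347,200,-23)
c=snap('top','t5')
box(c,215,170,325,270,0.075,0.095,'carton')
cv2.imwrite('pics/t5c.png',cv2.resize(c['image'][150:300,180:380],None,fx=3.5,fy=3.5))"
```

```text
t 9.78 pos [ 564.2 -158.6  204.5] yaw -22.85 w 87.0 F [ 1.4 -0.3 -1. ]
shift [  16.8    4.  -197.4] turn [-0.003  0.003 -0.001]
carton 538 c [613.3  86.4] size [141.9 198.4] ang 3.21
[[537.0, 181.0], [548.0, -17.0], [690.0, -9.0], [679.0, 189.0]]
```

View pics/t5c.png

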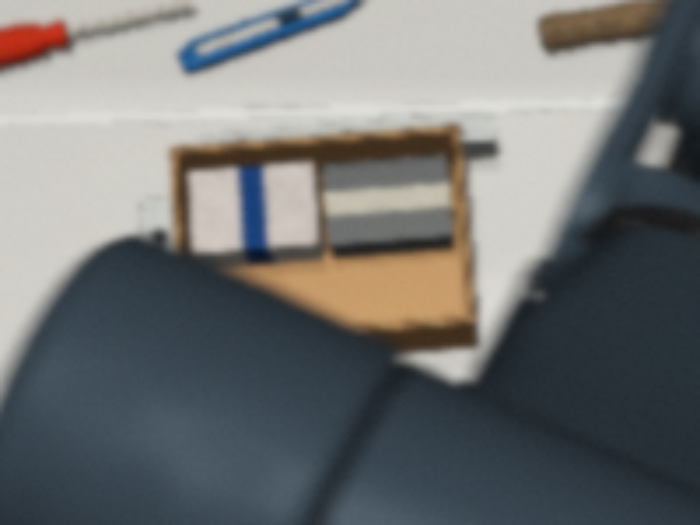

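The carton sits home: yaw 3.2° matches the stop, and the position is within about 1 mm of my estimate. Now over to the clip.

carry_out:
  commands:
    - {"tx": 8,"ty": 0,"tz": -50,"rx": 0,"ry": 0,"rz": 0,"fingers": 100}
    - {"tx": 8,"ty": 0,"tz": -50,"rx": 0,"ry": 0,"rz": 0,"fingers": 100}
    - {"tx": 0,"ty": 0,"tz": -50,"rx": 0,"ry": 0,"rz": 0,"fingers": 100}
    - {"tx": 0,"ty": 0,"tz": -35,"rx": 0,"ry": 0,"rz": 0,"fingers": 100}
    - {"tx": 0,"ty": 0,"tz": 0,"rx": 0,"ry": 0,"rz": 0,"fingers": 100}

```text
time: 10.45
ee_pos: [0.5026, -0.3466, 0.2026]
tool_rot: [-1.547, 0.319, -0.317]
wrist_force: [0.3, 1.2, -0.2]
grip_width: 0.0871
```

```bash
python3 -c "
from h import *
goto(503,-347,200,-23)
c=snap('wrist','w1'); snap('side','s6')
hsv=cv2.cvtColor(c['image'],cv2.COLOR_BGR2HSV); m=cv2.inRange(hsv,(3,150,100),(18,255,255))>0
P=cloud(c); 
for z0,z1 in((.06,.08),(.08,.1),(.1,.12),(.12,.128),(.128,.14)):
  q=P[m&(P[...,2]>z0)&(P[...,2]<z1)]*1000
  if len(q)>20:
    q=q[np.hypot(q[:,0]-503,q[:,1]+347)<60]
    r=cv2.minAreaRect(q[:,:2].astype(np.float32)); print(z0,len(q),r,q.mean(0).round(1))
"
```

```text
t 10.45 pos [ 502.6 -346.6  202.6] yaw -23.25 w 87.1 F [ 0.3  1.2 -0.2]
shift [ 0.5  2.6 -0.2] turn [ 0.    -0.004 -0.001]
0.08 281 ((502.416259765625, -345.00238037109375), (27.55060386657715, 20.462839126586914), 65.23641967773438) [ 502.9 -343.6   85.1]
0.12 504 ((503.9173278808594, -346.2051696777344), (21.580482482910156, 48.95210647583008), 68.1550521850586) [ 504.7 -345.5  126.2]
```

View pics/w1.png

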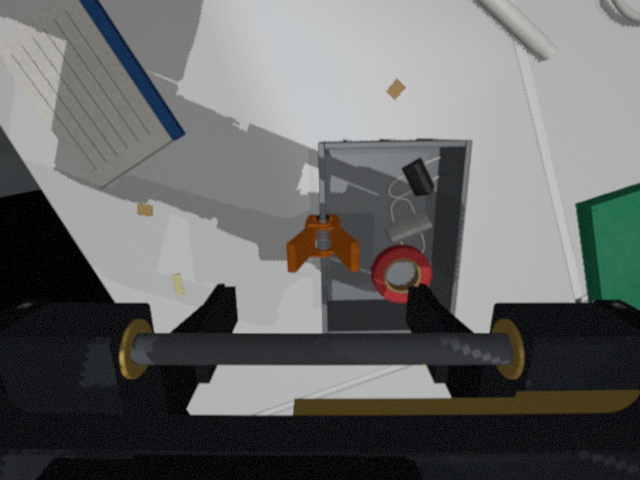

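The clip handles are centred at (323,250), between the fingers at (225,300) and (415,300) and aligned with them. I'll descend.

carry_out:
  commands:
    - {"tx": 1,"ty": 40,"tz": 1,"rx": 0,"ry": 0,"rz": 0,"fingers": 100}
    - {"tx": 0,"ty": 30,"tz": 0,"rx": 0,"ry": 0,"rz": 0,"fingers": 100}
    - {"tx": 0,"ty": 15,"tz": 0,"rx": 0,"ry": 0,"rz": 0,"fingers": 100}
    - {"tx": 0,"ty": 4,"tz": 0,"rx": 0,"ry": 0,"rz": 0,"fingers": 100}
    - {"tx": 0,"ty": 0,"tz": 0,"rx": 0,"ry": 0,"rz": 0,"fingers": 100}

```text
time: 11.18
ee_pos: [0.5087, -0.3364, 0.1127]
tool_rot: [-1.546, 0.309, -0.309]
wrist_force: [0.4, 0.4, 0.0]
grip_width: 0.0871
```

```bash
python3 -c "
from h import *
goto(503.9,-346.2,109,-23)"
```

```text
t 11.18 pos [ 508.7 -336.4  112.7] yaw -22.59 w 87.1 F [0.4 0.4 0. ]
shift [ -0.7   3.7 -10.9] turn [-0.003  0.007 -0.   ]
```

carry_out:
  commands:
    - {"tx": -1,"ty": 3,"tz": -10,"rx": 0,"ry": 0.007,"rz": 0,"fingers": 100}
    - {"tx": 0,"ty": 0,"tz": 0,"rx": 0,"ry": 0,"rz": 0,"fingers": 100}
    - {"tx": 0,"ty": 0,"tz": 0,"rx": 0,"ry": 0,"rz": 0,"fingers": 100}
    - {"tx": 0,"ty": 0,"tz": 0,"rx": 0,"ry": 0,"rz": 0,"fingers": 100}
    - {"tx": 0,"ty": 0,"tz": 0,"rx": 0,"ry": 0,"rz": 0,"fingers": 100}

```text
time: 11.8
ee_pos: [0.5048, -0.3476, 0.1125]
tool_rot: [-1.548, 0.312, -0.32]
wrist_force: [-1.4, 0.3, 0.9]
grip_width: 0.0869
```

```bash
python3 -c "
from h import *
goto(503.9,-346.2,109,-23)
snap('wrist','w2')"
```

```text
t 11.8 pos [ 504.8 -347.6  112.5] yaw -23.06 w 86.9 F [-1.4  0.3  0.9]
shift [-1.4  3.5  0.9] turn [-0.001 -0.001  0.005]
```

View pics/w2.png

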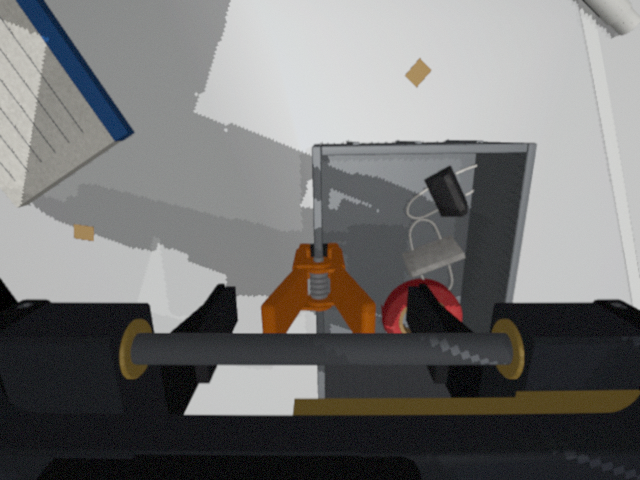

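The clip handles (263–375) are centred between the fingers (236–407). I'll lower slightly and squeeze.

carry_out:
  commands:
    - {"tx": -1,"ty": 4,"tz": 1,"rx": 0,"ry": 0,"rz": 0,"fingers": 100}
    - {"tx": 0,"ty": 0,"tz": 0,"rx": 0,"ry": 0,"rz": 0,"fingers": 0}
    - {"tx": 0,"ty": 0,"tz": 0,"rx": 0,"ry": 0,"rz": 0,"fingers": 0}
    - {"tx": 0,"ty": 0,"tz": 0,"rx": 0,"ry": 0,"rz": 0,"fingers": 0}
    - {"tx": 0,"ty": 0,"tz": 0,"rx": 0,"ry": 0,"rz": 0,"fingers": 0}
  force: 20

```text
time: 12.48
ee_pos: [0.5042, -0.3458, 0.1079]
tool_rot: [-1.548, 0.312, -0.319]
wrist_force: [-0.5, -0.3, 0.2]
grip_width: 0.0549
```

carry_out:
  commands:
    - {"tx": 0,"ty": 0,"tz": 0,"rx": 0,"ry": 0,"rz": 0,"fingers": 0}
    - {"tx": 0,"ty": 0,"tz": 0,"rx": 0,"ry": 0,"rz": 0,"fingers": 0}
    - {"tx": 0,"ty": 0,"tz": 0,"rx": 0,"ry": 0,"rz": 0,"fingers": 0}
    - {"tx": 0,"ty": 0,"tz": 0,"rx": 0,"ry": 0,"rz": 0,"fingers": 0}
    - {"tx": 0,"ty": 0,"tz": 0,"rx": 0,"ry": 0,"rz": 0,"fingers": 0}

```text
time: 13.1
ee_pos: [0.5048, -0.3466, 0.1125]
tool_rot: [-1.55, 0.31, -0.32]
wrist_force: [0.2, -0.6, -0.7]
grip_width: 0.0259
```

```bash
python3 -c "
from h import *
goto(503.9,-346.2,109,-23)
snap('wrist','w3');c=snap('side','s7')
cv2.imwrite('pics/s7c.png',cv2.resize(c['image'][250:410,260:440],None,fx=3.2,fy=3.2))"
```

```text
t 13.1 pos [ 504.8 -346.6  112.5] yaw -23.01 w 25.9 F [ 0.2 -0.6 -0.7]
shift [-1.   3.5  0. ] turn [ 0.001 -0.     0.007]
```

View pics/w3.png

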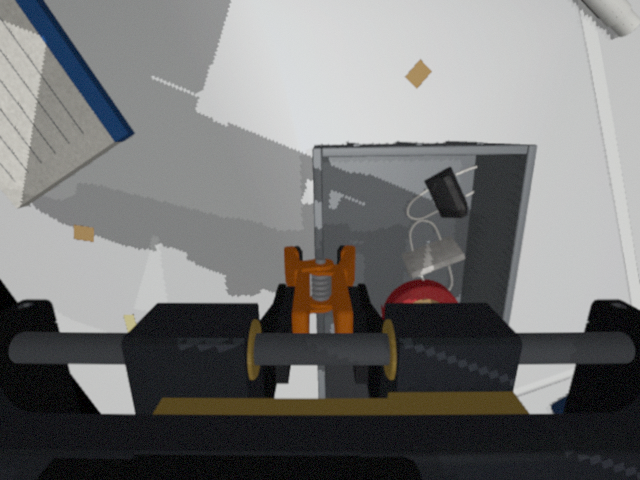

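View pics/s7c.png

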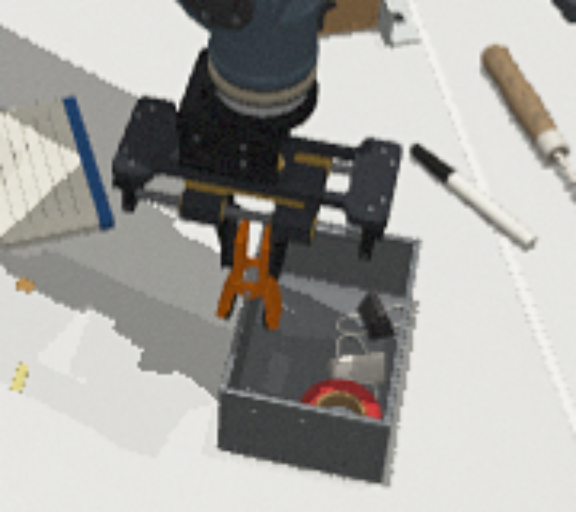

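The clip is fully open (width 25.9 mm), with the jaws free on both sides of the bin wall. I'll lift.

carry_out:
  commands:
    - {"tx": 0,"ty": -15,"tz": 0,"rx": 0,"ry": 0,"rz": 0,"fingers": 0}
    - {"tx": 0,"ty": -25,"tz": 0,"rx": 0,"ry": 0,"rz": 0,"fingers": 0}
    - {"tx": 0,"ty": -30,"tz": 0,"rx": 0,"ry": 0,"rz": 0,"fingers": 0}
    - {"tx": 0,"ty": -30,"tz": 0,"rx": 0,"ry": 0,"rz": 0,"fingers": 0}
    - {"tx": 0,"ty": 0,"tz": 0,"rx": 0,"ry": 0,"rz": 0,"fingers": 0}

```text
time: 13.82
ee_pos: [0.5044, -0.3465, 0.2171]
tool_rot: [-1.55, 0.31, -0.32]
wrist_force: [0.4, 0.3, -1.0]
grip_width: 0.0258
```

```bash
python3 -c "
from h import *
a=np.radians(PSI)
print(E(617-67.5,51))
goto(*E(617-67.5,51),220,PSI)
c=snap('side','s8')
cv2.imwrite('pics/s8c.png',cv2.resize(c['image'][230:390,260:440],None,fx=3.2,fy=3.2))"
```

```text
(np.float64(545.7248908055309), np.float64(82.07066196450074))
t 13.82 pos [ 504.4 -346.5  217.1] yaw -23.01 w 25.8 F [ 0.4  0.3 -1. ]
shift [-129.4   -4.   410.6] turn [ 0.002 -0.458  0.007]
```

View pics/s8c.png

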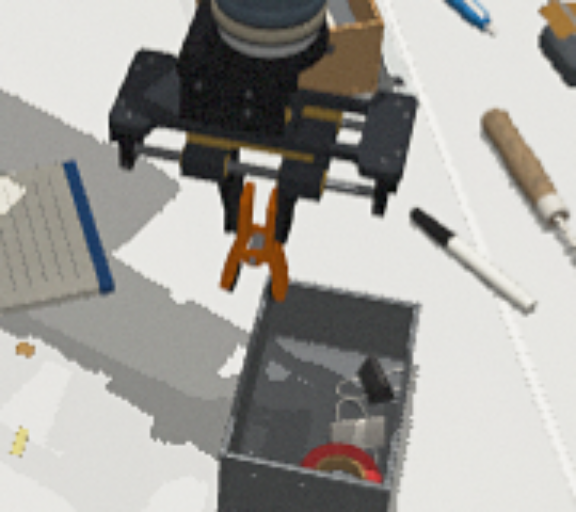

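carry_out:
  commands:
    - {"tx": -8,"ty": 0,"tz": 25,"rx": 0,"ry": 0,"rz": 0,"fingers": 0}
    - {"tx": -13,"ty": 0,"tz": 40,"rx": 0,"ry": 0,"rz": 0,"fingers": 0}
    - {"tx": -16,"ty": 0,"tz": 50,"rx": 0,"ry": 0,"rz": 0,"fingers": 0}
    - {"tx": -16,"ty": 0,"tz": 50,"rx": 0,"ry": 0,"rz": 0,"fingers": 0}
    - {"tx": -16,"ty": 0,"tz": 50,"rx": 0,"ry": 0,"rz": 0,"fingers": 0}

```text
time: 14.5
ee_pos: [0.5201, -0.1105, 0.2091]
tool_rot: [-1.54, 0.327, -0.313]
wrist_force: [0.0, 0.3, -1.0]
grip_width: 0.0257
```

carry_out:
  commands:
    - {"tx": -16,"ty": 0,"tz": 50,"rx": 0,"ry": 0,"rz": 0,"fingers": 0}
    - {"tx": -16,"ty": 0,"tz": 50,"rx": 0,"ry": 0,"rz": 0,"fingers": 0}
    - {"tx": 0,"ty": 0,"tz": 0,"rx": 0,"ry": -0.15,"rz": 0,"fingers": 0}
    - {"tx": 0,"ty": 0,"tz": 0,"rx": 0,"ry": -0.15,"rz": 0,"fingers": 0}
    - {"tx": 0,"ty": 0,"tz": 0,"rx": 0,"ry": -0.15,"rz": 0,"fingers": 0}

```text
time: 15.12
ee_pos: [0.5201, 0.0112, 0.2031]
tool_rot: [-1.553, -0.032, 0.073]
wrist_force: [-0.8, 0.1, -1.0]
grip_width: 0.0263
```

```bash
python3 -c "
from h import *
goto(*E(617-67.5,51),217,PSI)"
```

```text
t 15.12 pos [520.1  11.2 203.1] yaw 3.86 w 26.3 F [-0.8  0.1 -1. ]
shift [ 29.9 -13.4  69.3] turn [-0.018  0.01  -0.026]
```

carry_out:
  commands:
    - {"tx": 10,"ty": -10,"tz": 25,"rx": -0.02,"ry": 0.01,"rz": -0.025,"fingers": 0}
    - {"tx": 10,"ty": 0,"tz": 25,"rx": 0,"ry": 0,"rz": 0,"fingers": 0}
    - {"tx": 10,"ty": 0,"tz": 20,"rx": 0,"ry": 0,"rz": 0,"fingers": 0}
    - {"tx": 0,"ty": 0,"tz": 0,"rx": 0,"ry": 0,"rz": 0,"fingers": 0}
    - {"tx": 0,"ty": 0,"tz": 0,"rx": 0,"ry": 0,"rz": 0,"fingers": 0}

```text
time: 15.75
ee_pos: [0.5367, 0.0903, 0.2065]
tool_rot: [-1.57, -0.033, 0.063]
wrist_force: [-0.3, -0.2, -0.2]
grip_width: 0.0257
```

```bash
python3 -c "
from h import *
goto(*E(617-67.5,51),140,PSI)
snap('wrist','w4');c=snap('side','s9')
cv2.imwrite('pics/s9c.png',cv2.resize(c['image'][130:300,260:440],None,fx=3.2,fy=3.2))"
```

```text
t 15.75 pos [536.7  90.3 206.5] yaw 3.52 w 25.7 F [-0.3 -0.2 -0.2]
shift [ 9.8 66.3 -8.8] turn [-0.001  0.005 -0.019]
```

View pics/w4.png

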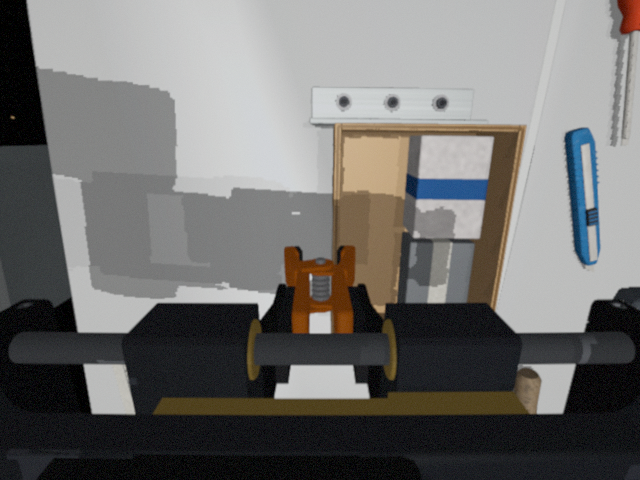

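View pics/s9c.png

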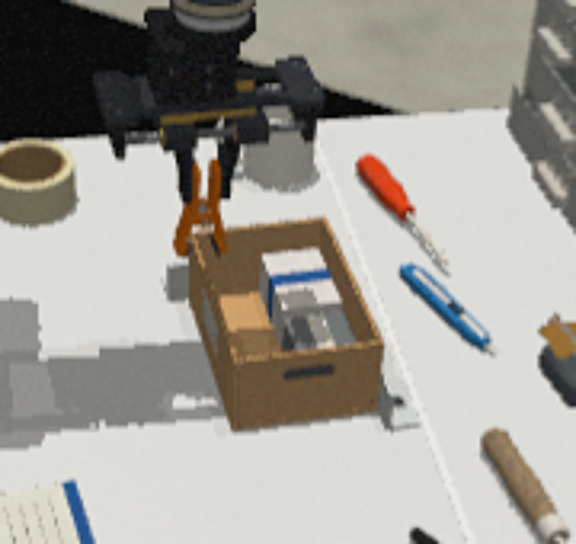

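Clip held open at (320,285) in the wrist view. The carton's near wall runs along column ~337, slightly ahead of the clip. I'll measure the wall line from this view.

```bash
python3 -c "
from h import *
c=load('w4');P=cloud(c)*1000;a=np.radians(PSI)
p=P[:330].reshape(-1,3); e1=p[:,0]*np.cos(a)+p[:,1]*np.sin(a); e2=-p[:,0]*np.sin(a)+p[:,1]*np.cos(a)
m=(abs(p[:,2]-85)<4)&(abs(e1-549.5)<15)&(e2>60)&(e2<152)
print(m.sum(),np.percentile(e1[m],[2,50,98]),np.polyfit(e2[m],e1[m],1),p[m,2].mean())
m=(abs(p[:,2]-85)<4)&(e1>540)&(e1<700)&(e2>130)&(e2<165); print('left wall',m.sum(),np.percentile(e2[m],[2,50,98]))
m=(abs(p[:,2]-45)<4)&(e1>500)&(e1<700)&(e2>140)&(e2<185); print('rail',m.sum(),np.percentile(e2[m],[2,50,98]),p[m,2].mean())
# orange
h=cv2.cvtColor(c['image'],cv2.COLOR_BGR2HSV);o=cv2.inRange(h,(3,150,60),(18,255,255))>0
q=P[o];f1=q[:,0]*np.cos(a)+q[:,1]*np.sin(a);f2=-q[:,0]*np.sin(a)+q[:,1]*np.cos(a)
k=(abs(f1-540)<40)&(q[:,2]>100);f1,f2,z=f1[k],f2[k],q[k,2]
print('orange z',np.percentile(z,[0,2,50,98]))
for z0 in range(120,240,8):
  s=(z>=z0)&(z<z0+8)
  if s.sum()>15: print(z0,s.sum(),'e1',f1[s].min().round(1),f1[s].max().round(1),'e2',f2[s].min().round(1),f2[s].max().round(1))
s=state()['ee_pos']*1000; print('tcp e',s[0]*np.cos(a)+s[1]*np.sin(a),-s[0]*np.sin(a)+s[1]*np.cos(a))
"
```

```text
907 [546.83852958 549.63853437 562.69868949] [6.34729581e-02 5.43404306e+02] 85.33100595285298
left wall 1753 [131.54121567 146.60914439 149.65443782]
rail 944 [143.14873121 152.77402391 154.93240108] 45.18284243605339
orange z [133.37524271 141.2172073  188.36223945 225.61623348]
136 123 e1 515.0 560.0 e2 63.3 71.6
144 165 e1 515.9 560.0 e2 51.9 71.6
152 212 e1 517.0 558.9 e2 51.6 71.6
160 209 e1 519.3 557.0 e2 54.8 71.5
168 369 e1 521.8 555.3 e2 50.7 74.2
176 685 e1 524.4 552.1 e2 46.5 74.0
184 177 e1 526.3 552.4 e2 50.7 71.5
192 230 e1 523.0 554.8 e2 50.1 71.4
200 260 e1 526.9 553.0 e2 50.4 71.3
208 271 e1 527.2 553.5 e2 54.5 71.7
216 515 e1 527.0 554.2 e2 58.5 71.2
224 484 e1 528.0 553.3 e2 60.2 71.0
tcp e 541.2954311787154 59.12255668587275
```

carry_out:
  commands:
    - {"tx": 10,"ty": 10,"tz": -9,"rx": 0,"ry": 0.005,"rz": -0.02,"fingers": 0}
    - {"tx": 0,"ty": 10,"tz": 0,"rx": 0,"ry": 0,"rz": 0,"fingers": 0}
    - {"tx": 0,"ty": 0,"tz": 0,"rx": 0,"ry": 0,"rz": 0,"fingers": 0}
    - {"tx": 0,"ty": 0,"tz": 0,"rx": 0,"ry": 0,"rz": 0,"fingers": 0}
    - {"tx": 0,"ty": 0,"tz": 0,"rx": 0,"ry": 0,"rz": 0,"fingers": 0}

```text
time: 16.48
ee_pos: [0.5462, 0.0798, 0.1861]
tool_rot: [-1.569, -0.041, 0.041]
wrist_force: [0.5, 0.7, 0.2]
grip_width: 0.0259
```

```bash
cat > chk.py <<'X'
from h import *
import sys
c=snap('wrist',sys.argv[1]);P=cloud(c)*1000;a=np.radians(PSI)
goto(*E(550,50),135,PSI)
h=cv2.cvtColor(c['image'],cv2.COLOR_BGR2HSV);o=cv2.inRange(h,(3,150,60),(18,255,255))>0
q=P[o];f1=q[:,0]*np.cos(a)+q[:,1]*np.sin(a);f2=-q[:,0]*np.sin(a)+q[:,1]*np.cos(a);t=state()['ee_pos'][2]*1000
k=(abs(f1-545)<40)&(q[:,2]>t-100);f1,f2,z=f1[k],f2[k],q[k,2]-t
for z0 in (-74,-66,-58,-10,6,14):
  s=(z>=z0)&(z<z0+8)
  if s.sum()>15: print(z0,s.sum(),'e1',f1[s].min().round(1),f1[s].max().round(1),'mid',(f1[s].min()+f1[s].max())/2,'e2max',f2[s].max().round(1))
p=P[:330].reshape(-1,3); e1=p[:,0]*np.cos(a)+p[:,1]*np.sin(a); e2=-p[:,0]*np.sin(a)+p[:,1]*np.cos(a)
m=(abs(p[:,2]-85)<3)&(abs(e1-549.5)<8)&(e2>75)&(e2<140)
print('wall e1',np.percentile(e1[m],[2,50,98]))
s=state()['ee_pos']*1000; print('tcp e',s[0]*np.cos(a)+s[1]*np.sin(a),-s[0]*np.sin(a)+s[1]*np.cos(a))
X
python3 chk.py w5
```

```text
t 16.52 pos [546.3  79.8 186.2] yaw 3.0 w 25.9 F [ 0.3 -1.1 -0.3]
shift [ 0.  51.2  1.2] turn [-0.002 -0.004  0.   ]
-74 67 e1 525.4 570.6 mid 548.0085430857179 e2max 60.5
-66 148 e1 526.1 570.0 mid 548.0354256695477 e2max 60.5
-58 193 e1 526.2 569.6 mid 547.9214572263243 e2max 60.5
-10 228 e1 535.7 562.2 mid 548.960755591466 e2max 60.4
6 318 e1 535.9 562.9 mid 549.356603124337 e2max 60.4
14 820 e1 536.5 562.2 mid 549.3872938584807 e2max 60.3
wall e1 [546.79216983 549.06309228 551.21699573]
tcp e 549.9498160657113 48.71576172582806
```

View pics/w5.png

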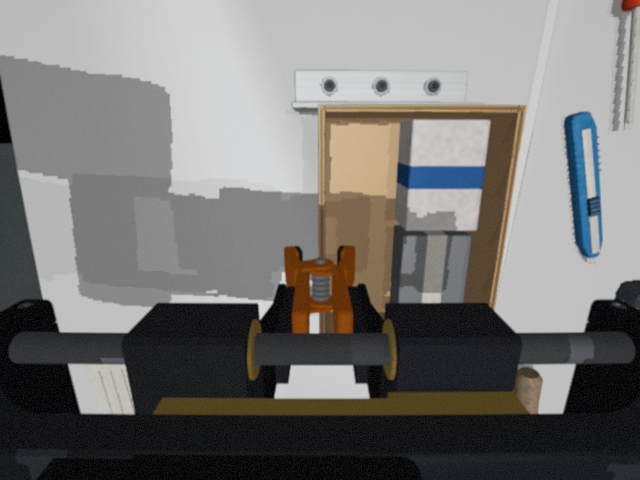

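The near wall (column 321) is now centred between the jaws at 292 and 347; measured offset is 1 mm. I'll lower in steps.

carry_out:
  commands:
    - {"tx": 1,"ty": 10,"tz": 1,"rx": 0,"ry": 0,"rz": 0,"fingers": 0}
    - {"tx": 0,"ty": 10,"tz": 0,"rx": 0,"ry": 0,"rz": 0,"fingers": 0}
    - {"tx": 0,"ty": 5,"tz": 0,"rx": 0,"ry": 0,"rz": 0,"fingers": 0}
    - {"tx": 0,"ty": 0,"tz": 0,"rx": 0,"ry": 0,"rz": 0,"fingers": 0}
    - {"tx": 0,"ty": 0,"tz": 0,"rx": 0,"ry": 0,"rz": 0,"fingers": 0}

```text
time: 17.15
ee_pos: [0.5471, 0.0813, 0.1592]
tool_rot: [-1.569, -0.041, 0.042]
wrist_force: [0.7, -0.1, -1.5]
grip_width: 0.0256
```

```bash
python3 chk.py w6
```

```text
t 17.2 pos [547.1  81.3 159.2] yaw 3.02 w 26.0 F [ 0.8  0.5 -1.2]
shift [-0.8 24.2 -0.2] turn [-0.002 -0.004 -0.   ]
-74 60 e1 526.3 571.5 mid 548.9289308308335 e2max 61.9
-66 161 e1 526.7 571.0 mid 548.8225818554392 e2max 62.1
-58 196 e1 527.2 570.8 mid 548.9989936610904 e2max 61.9
-10 229 e1 536.8 563.2 mid 550.012036557213 e2max 61.7
6 322 e1 536.8 563.9 mid 550.3371507323304 e2max 61.8
14 834 e1 537.6 563.8 mid 550.6928522902722 e2max 61.7
wall e1 [546.81922035 549.30694368 551.38401065]
tcp e 550.8483478262544 50.16160674356735
```

carry_out:
  commands:
    - {"tx": 0,"ty": 10,"tz": 0,"rx": 0,"ry": 0,"rz": 0,"fingers": 0}
    - {"tx": 0,"ty": 9,"tz": 0,"rx": 0,"ry": 0,"rz": 0,"fingers": 0}
    - {"tx": 0,"ty": 5,"tz": 0,"rx": 0,"ry": 0,"rz": 0,"fingers": 0}
    - {"tx": 0,"ty": 0,"tz": 0,"rx": 0,"ry": 0,"rz": 0,"fingers": 0}
    - {"tx": 0,"ty": 0,"tz": 0,"rx": 0,"ry": 0,"rz": 0,"fingers": 0}

```text
time: 17.82
ee_pos: [0.5472, 0.0813, 0.1335]
tool_rot: [-1.569, -0.041, 0.041]
wrist_force: [-0.4, -0.7, -0.0]
grip_width: 0.0258
```

```bash
python3 chk.py w7; python3 -c "
from h import *
c=snap('side','s10')
cv2.imwrite('pics/s10c.png',cv2.resize(c['image'][130:300,260:440],None,fx=3.2,fy=3.2))
c=snap('top','t10');box(c,215,170,325,270,0.075,0.095,'carton');cv2.imwrite('pics/t10c.png',cv2.resize(c['image'][150:300,100:400],None,fx=2.6,fy=2.6))"
```

```text
t 17.88 pos [547.2  81.3 133.6] yaw 3.02 w 25.8 F [ 0.5 -0.2 -0.7]
shift [-1.  -1.4 -0.1] turn [-0.002 -0.004  0.   ]
-74 63 e1 526.5 571.7 mid 549.0952104639089 e2max 62.2
-66 153 e1 527.2 571.1 mid 549.1359447156622 e2max 61.9
-58 206 e1 527.4 570.8 mid 549.1227832180945 e2max 61.9
-10 230 e1 536.8 563.5 mid 550.1574222822767 e2max 62.0
6 322 e1 536.8 564.0 mid 550.4127529000423 e2max 61.6
14 833 e1 537.7 563.9 mid 550.768979567235 e2max 61.8
wall e1 [546.87082333 549.18141865 551.40535212]
tcp e 550.9564102944784 50.10922539827622
carton 247 c [616.6  14.7] size [142.   61.4] ang 0.12
[[545.0, 45.0], [546.0, -16.0], [688.0, -16.0], [688.0, 46.0]]
```

View pics/w7.png

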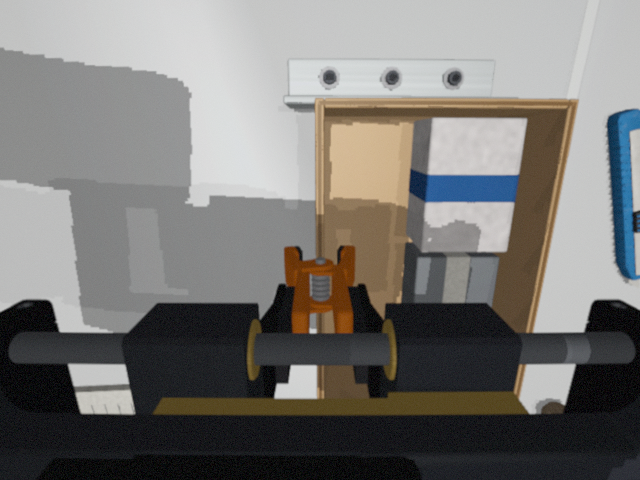

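View pics/s10c.png

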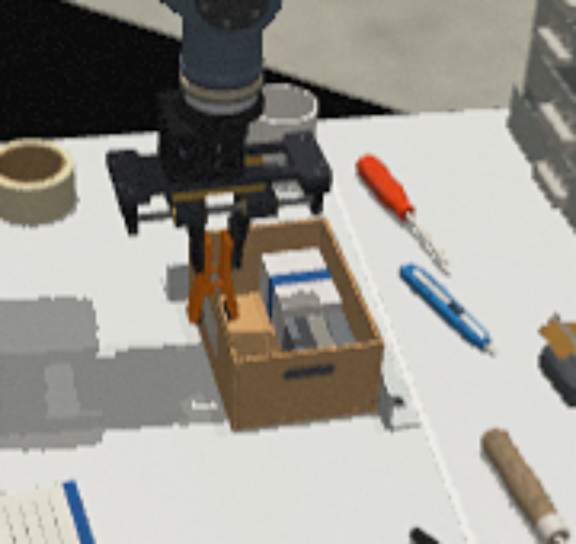

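View pics/t10c.png

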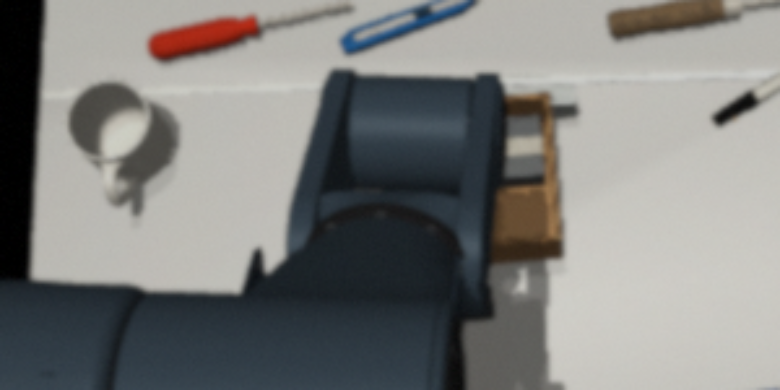

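The jaws straddle the near wall (wrist view: jaws at columns 292 and 347, wall at 319) with their mid-line 0.1 mm from the wall's. The carton is still against the rails and the bystanders haven't moved. I'll hand in.

```bash
python3 -c "
from cell import hand_in,state
print(hand_in()); s=state(); print(s['time'],s['ee_pos'],s['grip_width'])"
```

```text
the job is handed in; nothing more can be done
None
the job is handed in; nothing more can be done
```

The carton is home in the corner stop, and the orange clip is held squeezed open over the middle of its near wall. I handed the job in at about 18 s of robot time; no verdict is reported.

**What I did:** I pushed the carton against the far rail, then the left rail, with the open fingers. I squeezed the clip at 20 N, lifted it straight off the bin, carried it over and lowered it onto the wall.

**Last checks:**
- **Carton:** Just after the push it measured yaw 3.2° (the stop is about 3.25°), about 1 mm from the home position I had estimated. The last wrist view shows the near wall at the same place.
- **Clip opening:** The grip width is 25.8 mm, which means fully squeezed.
- **Clip over the wall:** The middle of the jaws is about 0.1 mm from the middle of the wall, and the clip's axis is about 1 mm from the middle along it. The tips are about 28 mm below the rim, worked out from the tool height rather than seen directly.
- **Contact:** The wrist force is within its roughly 1 N noise.
- **Bystanders:** I saw no movement of the mug or clear tape, and no sign that the marker had moved. I checked these by eye and did not re-measure them.

**Checks that failed or disagreed:**
- The final carton measurement from the top camera was unusable because the arm hid most of the carton. Squareness therefore rests on the earlier top view and the wrist view.
- The clip's jaws sit about 1.5 mm off the handles, a tilt of about 0.02 rad.
- The arm drifted about 10 mm sideways while descending to the clip. I corrected that before gripping.

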